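Zero the peak pointer, release the catch and hold the sherd tester under load

ROBOT

A 6-joint arm with a two-finger parallel gripper is mounted at the origin on a cart in front of the work surface, level with it; the furniture and walls round the work are solid. World frame = base frame: x ahead of the robot, y to its left, z up, the work surface at z = 0. Lengths are in m, angles in rad, forces in N, time in s.
With the tool pointing down it reaches from about 0.375 to 0.9 m from the base axis. Payload 3.1 kg.
Tool frame: the origin (TCP) lies at the very end of the fingers, on their centre line; the grasp point (between the pads) lies 19 mm behind it; z points along the fingers, y is the direction in which the jaws open and shut (so a half turn about z gives the same grasp; the last joint's range is limited). The gripper opens to 85 mm and grips with 20 to 120 N. Pads are 22 mm wide; open, the fingers measure 114 mm over their backs; the gripper's body (76 mm by 85 mm) begins 54 mm behind the grasp point. The pads swing forward as they close: fully open they stand 13 mm farther back than shut.
Start: joints at [-1.47, 0.527, 1.433, -0, 1.181, -0.178], TCP at [0.172, -0.601, 0.231] pointing down, gripper open.
Joint ranges: [-3.08, 3.08], [-0.75, 2.2], [0.22, 2.44], [-1.43, 4.57], [0, 2.65], [-2.85, 2.85]. Speed limits (rad/s): [2.79, 2.79, 3.14, 3.14, 3.14, 3.14].

INTERFACE

Orientations are given as a unit quaternion [x, y, z, w].
In Python, from station import manip gives the robot as it stands.
- The arm moves only by the tool send_rows, never from a script. Its argument "motion" is a list of rows, each an object with "gripper": the finger opening in mm, from 0 to 85.4; "travel": the shift along the tool's x, y, z in mm, a list of three; "rotation": the turn, a rotation vector about the tool's x, y, z in degrees, a list of three. In form: [{"gripper": gripper, "travel": [x, y, z], "rotation": [ax, ay, az]}, ...]. A call has 1 to 12 rows; each row shifts and turns the commanded pose from where the row before left it, along the tool's axes as they then stand; what a row does not reach is not made up. A row lasts 1/12 s, in which the tool goes at most 41.7 mm and 7.16 degrees, less where a joint would pass 70% of its speed; a pose out of reach is approached as far as the arm can. A call is refused whole if a number of a shift passes 41.7 or a number of a turn 7.16, either way. A call with a gripper value outside its range is refused whole. The fingers move at their own pace and stop on an object; "newtons" is the grip in N (left out, the last holds). Time passes only in rows, so rows that do not move let the fingers close. It gives the time, the measured TCP pose, the force and the opening at its end, in the units of the state.
- manip.sense(): the state, without advancing time (a new reading comes with each control period).
- manip.snapshot(name): name is "side" or "top"; returns the picture (420x560x3 uint8, red, green, blue); there is no depth.
- manip.calibration(name): a dict with "fx", "fy", "cx", "cy" (pixels), "k1" (the pictures are not rectified: a ray, as slopes to the right and down, at radius r is drawn at 1 + k1 r^2 times it, then the intrinsics apply), "cam_to_world" (4x4, takes a point from camera to world coordinates). Camera axes: x right, y down, z forward; pixel columns grow to the right and rows downward; lengths in m; the calibration is good to about 2 mm. A picture is of the moment at which its call begins. calibration takes no time and is no camera call.
- manip.sign_off(): hands the job in, once; it reports no verdict.
The state is a dict: "t": time; "q": joint angles; "qd": joint speeds; "tau": joint torques, N m; "tcp_pos": TCP position; "tool_rot": TCP orientation; "force": force on the tool from outside, world axes, zero at the start; "ft_torque": the same for the moment, N m; "finger_gap": opening from 0.0 (shut) to 1.0 (fully open).
Only numpy, scipy, OpenCV 4.12 (cv2) and the standard library are available. Lean on these libraries where they do the work, as an engineer would, in place of code of your own. Each camera call takes 0.05 s, during which the arm holds its last target. There are 200 camera calls.

TASK

Load the sherd in the bench tester: first turn the peak pointer's knob on the dial back to its zero stop, then flip the safety catch from in front of the lever right over to its outer stop, then pull the lever by its black grip toward the front of the tester all the way to its stop. The lever springs back, so finish with the gripper still holding it at the stop; the dial's peak pointer rides up with the load, leave it there. Do not disturb the bottle, the vial and the loose sherd standing round the tester.

Things in the scene. Friction and masses are not known exactly. Their poses are not given: they have to be found in the camera images.
- tester: Grey bench tester, fixed to the table: base plate 220 (x) x 330 (y) x 15 mm high, origin under its centre. Its front faces its own -x (roughly toward the robot), its left is +y. Middle: a press frame 44 mm wide (y from -10 to +34 mm, x from +12 mm back), 136 mm high, with a sherd on the anvil. Left: an upright gauge drum, 92 mm across, 75 mm high, dial on top, axis at x=-30, y=+115 mm. Right: the lever (y=-75 mm) and, outside it, the catch (y=-110 mm).
- peak (a joint): Peak pointer and its knob on the dial, rad. 0 = zero stop (pointer at the long tick at the left end of the scale, 0.70 rad left of the tester's +x); grows clockwise seen from above, 1.45 at the other end. Turn it counter-clockwise to zero; it starts 0.6 to 1.25 up the scale. Light friction (0.03 N m), stays where it is left. When the lever is pulled a second, black pointer below pushes it up to about 1.26.
- knob_grip (a point): Point to grip on the knob, on its vertical axis 103 mm above the table: a black upright bar 44 mm long, 12 mm thick, from 87 to 111 mm above the table, above the dial face at 75 mm. The point's own x runs along the bar, the way the pointer points; its y is across the bar.
- catch (a joint): Safety catch, rad. 0 = leaning 0.75 rad inward (tester's +y) from upright with its blade in front of the lever, which it blocks; 1.5 = its outer stop, leaning 0.75 rad outward (-y). Starts between 0 and 0.1. Friction only (0.06 N m), stays where it is left; a push on the tab of 2 to 4 N moves it.
- tab_tip (a point): Middle of the tip of the catch's thumb tab, a flat steel tab 24 mm wide along the tester's x, 10 mm thick, whose tip is 68 mm from the hinge line. It stands 58 mm in front of the lever's pivot, so it can be pushed sideways clear of the lever.
- catch_hinge (a point): Point on the catch's hinge line, at the tab, 70 mm above the table. The hinge line runs along the tester's x. The catch's bearing behind the tab reaches 80 mm above the table.
- lever: The lever: a round steel rod, 12 mm thick, with a black drum-shaped grip on its end; origin at its pivot, its own z along the rod toward the grip. At rest it leans 0.35 rad back (tester's +x) from upright; at its front stop, 0.80 rad further on, it leans 0.45 rad forward. A spring returns it: about 1.5 N at the grip at rest, 3.5 N at the stop.
- grip (a point): Centre of the lever's black grip, a short drum 30 mm across and 30 mm long with flat ends, its axis along the tester's y (the hinge direction), 150 mm from the pivot along the rod; about 196 mm above the table at rest and 190 mm at the stop, nearly straight forward by 117 mm. In the tester's frame its x is +81 mm at rest and -35 mm at the stop.
- lever_hinge (a point): The lever's pivot, 55 mm above the table; the hinge line runs along the tester's y.
- varnish_bottle: Small glass bottle 30 mm across, 69 mm high, left of the tester; origin under its centre. Leave alone.
- vial: Clear vial with white cap, 28 mm across, 52 mm high, right of the tester; origin under its centre. Leave alone.
- big_sherd: Loose brown sherd 80 x 66 x 16 mm, flat on the table at the left of the tester; origin under its centre. Leave alone.

How it is judged:
By the outcome, as a careful person would: the job done as asked, in the order asked, and still so for the second after the job is handed in, while the arm keeps its last pose, push and grip.
It also fails if it takes over 58 s, if anything falls off the work surface, if the arm or the gripper's body presses on something with over 40 N, if the wrist force passes 120 N, or if a joint passes its speed limit or range.

## Working session

There is one attempt and no reset: what is moved stays moved. The work goes in short steps, Python scripts to look and compute and a tool call to move; the robot and the scene stay as the last step left them, time stands still between calls to the robot, and variables do not carry over. Pictures are saved under pics/ and viewed, about 8 in all and at most 12, crops included, and the job is handed in when it is done.

Besides the shell and the picture viewer there is one more tool, called after "Request:" as name(argument=value, ...) on one line, values as JSON. send_rows: Moves the arm, as the interface text tells. Its arguments: {"type":"object","properties":{"motion":{"type":"array","items":{"type":"object","properties":{"gripper":{"type":"number"},"travel":{"type":"array","items":{"type":"number"}},"rotation":{"type":"array","items":{"type":"number"}}}}},"newtons":{"type":"number"}},"required":["motion"]}

```bash
mkdir -p pics
python3 - <<'E'
from station import manip
import cv2,numpy as np
s=manip.sense();print(s)
for n in("top","side"):
    im=manip.snapshot(n);cv2.imwrite(f"pics/{n}0.png",cv2.resize(im[:,:,::-1],(800,600),interpolation=cv2.INTER_CUBIC))
    c=manip.calibration(n);print({k:(np.round(v,4).tolist() if k=="cam_to_world" else v) for k,v in c.items()})
E
```

```text
{'t': 0.0, 'q': array([-1.47053418e+00,  5.28454881e-01,  1.43390703e+00, -1.31244710e-05,
        1.18137916e+00, -1.78487258e-01]), 'qd': array([-0.00018753,  0.00165201, -0.00092424, -0.00134346,  0.00140856,
       -0.00227164]), 'tau': array([-7.38199697e-05, -4.42348588e+01, -1.78027636e+01, -2.02408773e-04,
        8.36185209e-03,  6.38294708e-06]), 'tcp_pos': array([ 0.17193092, -0.60014521,  0.23033904]), 'tool_rot': array([ 9.90302140e-01,  1.38926299e-01,  3.59406288e-05, -1.07362174e-03]), 'force': array([ 0.62597572, -0.10718675, -0.62685129]), 'ft_torque': array([ 0.01548281, -0.01452726,  0.04621779]), 'finger_gap': 1.0015081214090242}
{'fx': 472.7016567249234, 'fy': 472.7016567249234, 'cx': 281.3351430603569, 'cy': 209.4852576718345, 'k1': -0.06185060534294619, 'cam_to_world': [[-0.0039, -0.9911, 0.1333, 0.4049], [-0.9996, 0.0076, 0.0274, -0.0041], [-0.0282, -0.1331, -0.9907, 1.2593], [0.0, 0.0, 0.0, 1.0]]}
{'fx': 493.25955166613335, 'fy': 493.25955166613335, 'cx': 276.97431917638505, 'cy': 210.9615242594564, 'k1': -0.1386961314186645, 'cam_to_world': [[-0.9996, -0.0241, -0.0112, 0.5783], [0.0007, 0.3978, -0.9175, 1.0527], [0.0266, -0.9172, -0.3976, 0.5766], [0.0, 0.0, 0.0, 1.0]]}
```

View pics/top0.png

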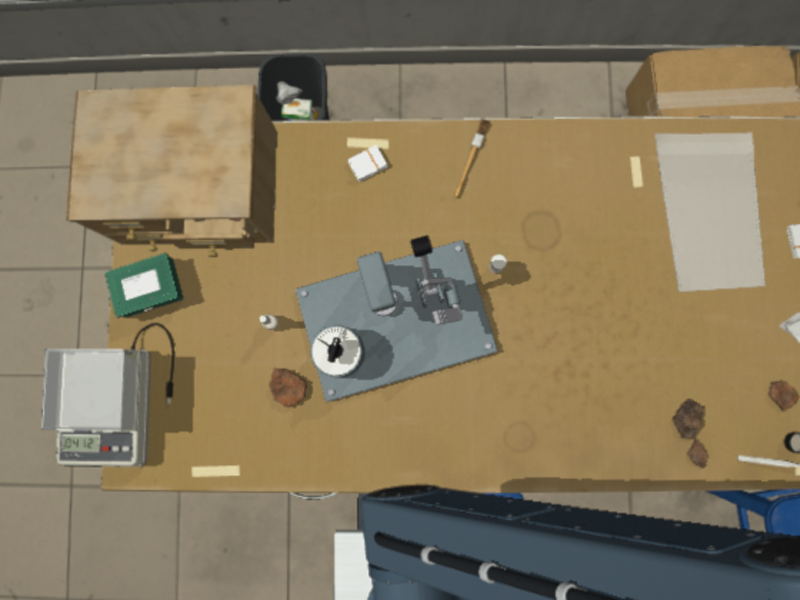

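View pics/side0.png

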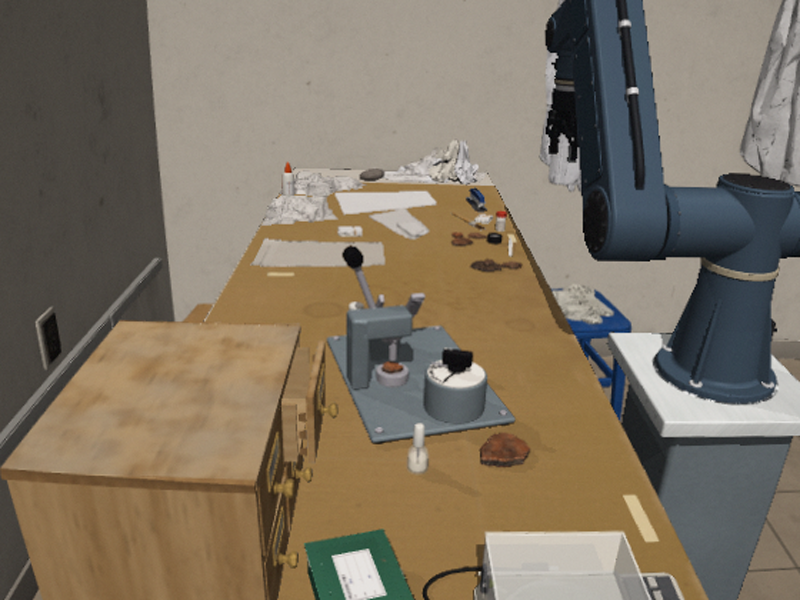

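Top view (800x600 scale): plate corners are about (297,289) back-left, (463,241) back-right, (496,351) front-right and (330,400) front-left. The dial is at (336,351), the lever grip at (421,246), the vial at (498,262), the bottle at (268,321) and the sherd at (288,387). In the side view the grip is at (352,257), the catch tab at (416,300) and the knob at (457,360).

```bash
cat > h.py <<'E'
from station import manip
import numpy as np, cv2
from scipy.optimize import least_squares
from scipy.spatial.transform import Rotation as R
def proj(n,P):
    c=manip.calibration(n);T=np.linalg.inv(c["cam_to_world"]);P=np.atleast_2d(P)
    p=P@T[:3,:3].T+T[:3,3];s=p[:,:2]/p[:,2:];s=s*(1+c["k1"]*(s**2).sum(1,keepdims=True))
    return s*[c["fx"],c["fy"]]+[c["cx"],c["cy"]]
def unproj(n,uv,z):
    f=lambda a:(proj(n,[a[0],a[1],z])[0]-uv)
    return least_squares(f,[.55,0]).x
def t2w(pose,P):
    x,y,a=pose;P=np.atleast_2d(P).astype(float);c,s=np.cos(a),np.sin(a)
    return np.c_[x+c*P[:,0]-s*P[:,1],y+s*P[:,0]+c*P[:,1],P[:,2]]
def crop(n,im,cu,cv,h,name,dots=()):
    im=im[:,:,::-1];M=np.float32([[600/(2*h),0,300-600/(2*h)*cu],[0,600/(2*h),300-600/(2*h)*cv]])
    o=cv2.warpAffine(im,M,(600,600),flags=cv2.INTER_CUBIC)
    for d in dots:
        q=M[:,:2]@d+M[:,2];cv2.circle(o,tuple(int(v) for v in q),3,(0,255,0),1)
    cv2.imwrite("pics/"+name,o);print(name,"px=",M[0,0],"off",M[:,2])
E
python3 - <<'E'
from h import *
k=.7
C=np.array([[297,289],[463,241],[496,351],[330,400]])*k
L=np.array([[.11,.165,.015],[.11,-.165,.015],[-.11,-.165,.015],[-.11,.165,.015]])
extra_t=np.array([[-.030,.115,.075],[.081,-.075,.196]])
et=np.array([[336,351],[421,246]])*k
es=np.array([[352,257]])*k
def f(p):
    return np.r_[(proj("top",t2w(p,L))-C).ravel(),(proj("top",t2w(p,extra_t))-et).ravel(),(proj("side",t2w(p,extra_t[1:]))-es).ravel()]
r=least_squares(f,[.55,0.05,.2]);print(r.x,np.round(r.fun,1))
np.save("pose.npy",r.x)
p=r.x
ca=.75
tab=[.0-.058,0,0]
# lever pivot x: grip x .081-.150*sin(.35)
px=.081-.15*np.sin(.35)
tb=[px-.058,-.110+.068*np.sin(.75),.07+.068*np.cos(.75)]
pts=np.vstack([L,extra_t,[tb],[[-.03,.115,.103]]])
W=t2w(p,pts);print(np.round(W,4))
for n,c,h in(("top",(277,220),75),("side",(285,255),75)):
    im=manip.snapshot(n);crop(n,im,*c,h,n+"1.png",proj(n,W))
E
```

```text
[0.53524425 0.04192134 0.28494494] [-1.6 -0.4  0.2 -2.   2.  -0.4 -2.5  1.4  0.4 -0.3  0.7 -0.   1.3 -1.4]
[[ 0.5944  0.2312  0.015 ]
 [ 0.6872 -0.0855  0.015 ]
 [ 0.4761 -0.1473  0.015 ]
 [ 0.3833  0.1693  0.015 ]
 [ 0.4741  0.1439  0.075 ]
 [ 0.6341 -0.0073  0.196 ]
 [ 0.5258 -0.0272  0.1198]
 [ 0.4741  0.1439  0.103 ]]
top1.png px= 4.0 off [-808. -580.]
side1.png px= 4.0 off [-840. -720.]
```

View pics/top1.png

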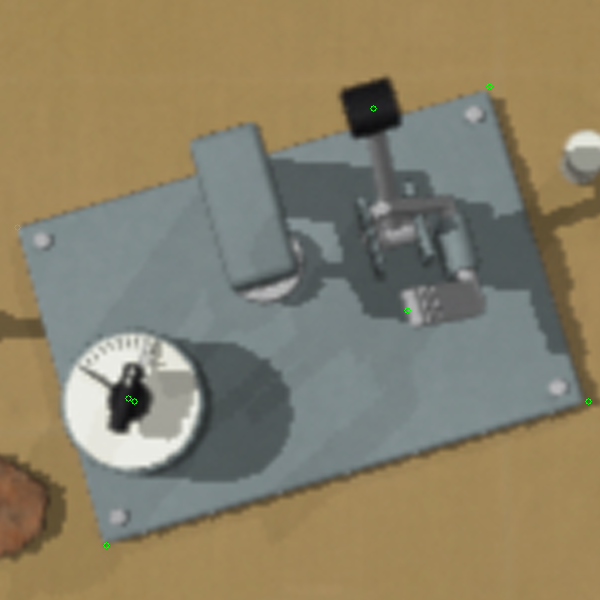

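View pics/side1.png

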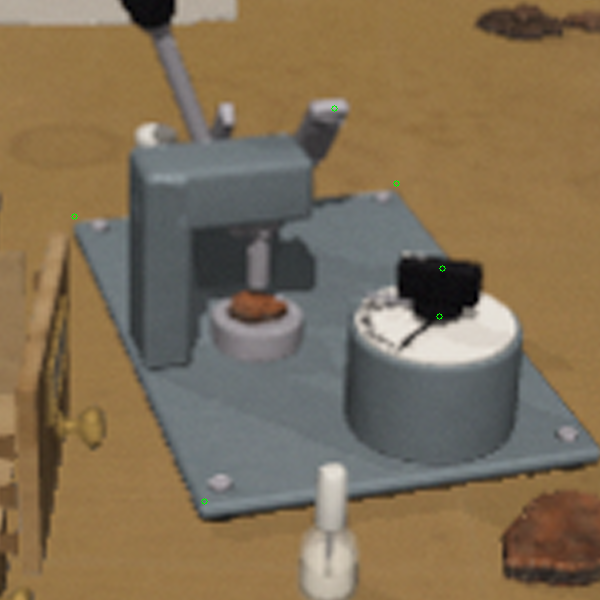

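```bash
cat >> h.py <<'E'
def to(target,yaw=None,frm=None):
    s=manip.sense();r=R.from_quat(s["tool_rot"]);p=s["tcp_pos"] if frm is None else np.array(frm)
    x=r.as_matrix()[:,0];y0=np.arctan2(x[1],x[0])
    print("t",round(s["t"],2),"tcp",s["tcp_pos"].round(4),"yaw",round(y0,4),"F",s["force"].round(1),"gap",round(s["finger_gap"],3),"tilt",np.degrees(np.arccos(-r.as_matrix()[2,2])).round(2))
    print("travel mm",(r.inv().apply(np.array(target)-p)*1e3).round(1),"" if yaw is None else f"rot z deg {-np.degrees(yaw-y0):.1f}")
E
python3 - <<'E'
from h import *
p=np.load("pose.npy")
# refit w/ crop corners
C=(np.array([[19,228],[488,91],[582,403],[105,543],[133,401],[371,108]])+[808,580])/4
L=np.array([[.11,.165,.015],[.11,-.165,.015],[-.11,-.165,.015],[-.11,.165,.015],[-.03,.115,.075],[.081,-.075,.196]])
S=(np.array([[333,107]])+[840,720])/4
r=least_squares(lambda q:(proj("top",t2w(q,L))-C).ravel(),p);p=r.x;print(p,r.fun.round(1));np.save("pose.npy",p)
K=t2w(p,[-.03,.115,.103])[0];print("knob",K)
im=manip.snapshot("top").astype(int);uv=proj("top",K)[0]
m=(im.max(2)<60).astype(np.uint8);Y,X=np.nonzero(m);d=np.hypot(X-uv[0],Y-uv[1])<11
pts=np.array([unproj("top",(a,b),.105) for a,b in zip(X[d],Y[d])])-K[:2]
for rad in(.03,.022):
    q=pts[np.hypot(*pts.T)<rad];w,v=np.linalg.eigh(np.cov(q.T));a=v[:,1];a=a*np.sign(a[0]);print(len(q),q.mean(0),np.sqrt(w),"yaw",np.arctan2(a[1],a[0]))
for row in im[int(uv[1])-11:int(uv[1])+12,int(uv[0])-12:int(uv[0])+12].mean(2).astype(int):print(*[f"{v:3d}" for v in row])
to([.45,-.3,.23]);to([*K[:2],.2],-.2,[.45,-.3,.23])
E
```

```text
[0.53500948 0.0431982  0.27953751] [-0.8 -0.4  0.1 -0.7  1.1  0.  -0.5  0.5 -0.2 -0.   0.3  0.4]
knob [0.4744442  0.14545693 0.103     ]
86 [-0.00239613 -0.00176123] [0.00548588 0.00825447] yaw -0.4427127142723213
86 [-0.00239613 -0.00176123] [0.00548588 0.00825447] yaw -0.4427127142723213
135 130 156 192 204 223 221 190 228 229 232 229 231 231 232 227 210 170 177 127 144 170 221 225
138 154 195 221 220 173 227 229 232 232 232 233 232 232 231 226 195 188 187 171 154 178 222 226
151 192 218 170 219 207 230 232 232 232 233 232 228 223 218 210 181 197 181 148 164 212 220 225
175 193 216 193 210 228 232 233 232 233 232 226 175 108 111 111 142 185 179 146 152 170 186 222
217 169 148 185 220 227 232 232 232 232 232 220 115  83 123  60  77 153 214 167 172 210 216 219
229 223 185 129 133 176 222 228 232 232 231 213  96 110 152  64  48 127 210 167 159 158 158 158
230 227 222 208 136 123 145 178 225 231 225 173  84 106  92  38  50 112 162 160 157 148 146 146
233 231 228 226 215 178 119 122 174 222 209 110  93 154  69  30  79 156 160 160 157 149 146 146
232 232 232 231 227 223 207 133 107 128  
[... 950 characters left out ...]
 138  61  42  34  30  87 180 205 156 158 160 160 159 160 159 159
232 232 232 231 227 227 226 218 151  88  52  38  44 117 217 218 168 159 160 159 159 160 159 160
229 232 232 231 227 226 226 225 216 176 122 105 112 161 223 225 180 162 160 160 160 160 160 159
224 231 231 227 226 226 227 226 226 223 220 220 220 223 228 231 223 183 175 175 175 175 172 166
191 226 231 226 227 226 226 226 226 226 226 227 228 232 232 232 231 229 229 229 229 228 222 196
t 0.25 tcp [ 0.172  -0.6005  0.2308] yaw 0.2788 F [ 0.2 -0.8  0.1] gap 1.0 tilt 0.06
travel mm [ 350.  -212.4    1.1] 
t 0.25 tcp [ 0.172  -0.6005  0.2308] yaw 0.2788 F [ 0.2 -0.8  0.1] gap 1.0 tilt 0.06
travel mm [ 146.1 -421.5   30.5] rot z deg 27.4
```

Request:
send_rows(motion=[{"gripper": 85,"travel": [31.8,-19.3,0],"rotation": [0,0,0]},{"gripper": 85,"travel": [31.8,-19.3,0],"rotation": [0,0,0]},{"gripper": 85,"travel": [31.8,-19.3,0],"rotation": [0,0,0]},{"gripper": 85,"travel": [31.8,-19.3,0],"rotation": [0,0,0]},{"gripper": 85,"travel": [31.8,-19.3,0],"rotation": [0,0,0]},{"gripper": 85,"travel": [31.8,-19.3,0],"rotation": [0,0,0]},{"gripper": 85,"travel": [31.8,-19.3,0],"rotation": [0,0,0]},{"gripper": 85,"travel": [31.8,-19.3,0],"rotation": [0,0,0]},{"gripper": 85,"travel": [31.8,-19.3,0],"rotation": [0,0,0]},{"gripper": 85,"travel": [31.8,-19.3,0],"rotation": [0,0,0]},{"gripper": 85,"travel": [31.8,-19.3,0],"rotation": [0,0,0]}])

```text
t: 1.17
tcp_pos: [0.4509, -0.2989, 0.2314]
tool_rot: [0.99, 0.139, 0.0, 0.0]
force: [0.7, -0.6, 1.1]
finger_gap: 0.992
```

Request:
send_rows(motion=[{"gripper": 85,"travel": [12.2,-35.1,2],"rotation": [0,0,0]},{"gripper": 85,"travel": [12.2,-35.1,2],"rotation": [0,0,0]},{"gripper": 85,"travel": [12.2,-35.1,2],"rotation": [0,0,0]},{"gripper": 85,"travel": [12.2,-35.1,2],"rotation": [0,0,0]},{"gripper": 85,"travel": [12.2,-35.1,2],"rotation": [0,0,0]},{"gripper": 85,"travel": [12.2,-35.1,2],"rotation": [0,0,0]},{"gripper": 85,"travel": [12.2,-35.1,2],"rotation": [0,0,0]},{"gripper": 85,"travel": [12.2,-35.1,2],"rotation": [0,0,0]},{"gripper": 85,"travel": [12.2,-35.1,2],"rotation": [0,0,0]},{"gripper": 85,"travel": [12.2,-35.1,2],"rotation": [0,0,0]},{"gripper": 85,"travel": [12.2,-35.1,2],"rotation": [0,0,0]},{"gripper": 85,"travel": [12.2,-35.1,2],"rotation": [0,0,0]}])

```text
t: 2.17
tcp_pos: [0.4745, 0.1466, 0.2073]
tool_rot: [0.99, 0.139, 0.0, 0.0]
force: [0.9, -0.3, -0.6]
finger_gap: 0.994
```

Request:
send_rows(motion=[{"gripper": 85,"travel": [0,0,0],"rotation": [0,0,7]},{"gripper": 85,"travel": [0,0,0],"rotation": [0,0,7]},{"gripper": 85,"travel": [0,0,0],"rotation": [0,0,7]},{"gripper": 85,"travel": [0,0,0],"rotation": [0,0,7]},{"gripper": 85,"travel": [0,0,0],"rotation": [0,0,0]},{"gripper": 85,"travel": [0,0,0],"rotation": [0,0,0]}])

```text
t: 2.67
tcp_pos: [0.4747, 0.1448, 0.2073]
tool_rot: [0.995, -0.103, -0.0, 0.0]
force: [0.1, -0.3, 0.3]
finger_gap: 0.993
```

Run:
```python
from h import *
to([.4744,.1455,.085],-.21)
```

```text
t 2.67 tcp [0.4747 0.1448 0.2073] yaw -0.2066 F [ 0.1 -0.3  0.3] gap 0.993 tilt 0.0
travel mm [ -0.4  -0.6 122.3] rot z deg 0.2
```

Request:
send_rows(motion=[{"gripper": 85,"travel": [0,0,30],"rotation": [0,0,0]},{"gripper": 85,"travel": [0,0,30],"rotation": [0,0,0]},{"gripper": 60,"travel": [0,0,30],"rotation": [0,0,0]},{"gripper": 40,"travel": [0,0,20],"rotation": [0,0,0]},{"gripper": 30,"travel": [0,0,10],"rotation": [0,0,0]},{"gripper": 20,"travel": [0,0,0],"rotation": [0,0,0]},{"gripper": 12,"travel": [0,0,0],"rotation": [0,0,0]},{"gripper": 5,"travel": [0,0,0],"rotation": [0,0,0]},{"gripper": 5,"travel": [0,0,0],"rotation": [0,0,0]},{"gripper": 5,"travel": [0,0,0],"rotation": [0,0,0]},{"gripper": 5,"travel": [0,0,0],"rotation": [0,0,0]},{"gripper": 5,"travel": [0,0,0],"rotation": [0,0,0]}], newtons=20)

```text
t: 3.67
tcp_pos: [0.4759, 0.1484, 0.0883]
tool_rot: [0.994, -0.106, 0.002, -0.003]
force: [1.2, 15.7, -8.8]
finger_gap: 0.136
```

Run:
```python
from h import *
to([.4744,.1455,.087],.98)
print(manip.sense()["ft_torque"])
im=manip.snapshot("side");u=proj("side",[.4744,.1455,.1])[0];crop("side",im,*u,50,"side2.png")
```

```text
t 3.67 tcp [0.4759 0.1484 0.0883] yaw -0.2125 F [ 1.2 15.7 -8.8] gap 0.136 tilt 0.41
travel mm [-0.8  3.1  1.3] rot z deg -68.3
[ 2.43493597 -0.12408019 -0.01733332]
side2.png px= 6.0 off [-1623.2021 -1193.2682]
```

View pics/side2.png

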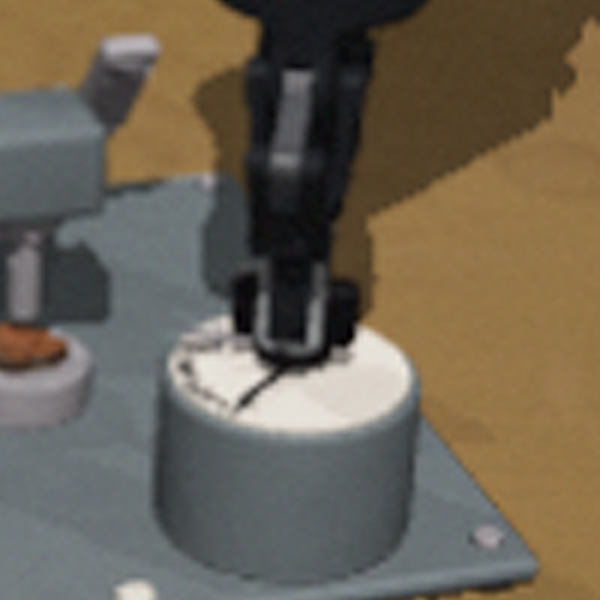

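Knob is gripped (bar inside the pads at (290,310) in the crop). A 15 N side force says the knob sits about 3.6 mm to +y, so I centre on it and then turn.

Request:
send_rows(motion=[{"gripper": 5,"travel": [0,-3.5,0],"rotation": [0,0,0]},{"gripper": 5,"travel": [0,0,0],"rotation": [0,0,0]},{"gripper": 5,"travel": [0,0,0],"rotation": [0,0,0]}])

```text
t: 3.97
tcp_pos: [0.4759, 0.1487, 0.0883]
tool_rot: [0.995, -0.105, 0.001, -0.001]
force: [-1.5, 3.5, 0.5]
finger_gap: 0.132
```

Request:
send_rows(motion=[{"gripper": 5,"travel": [0,0,0],"rotation": [0,0,-5]},{"gripper": 5,"travel": [0,0,0],"rotation": [0,0,-5]},{"gripper": 5,"travel": [0,0,0],"rotation": [0,0,-5]},{"gripper": 5,"travel": [0,0,0],"rotation": [0,0,-5]},{"gripper": 5,"travel": [0,0,0],"rotation": [0,0,-5]},{"gripper": 5,"travel": [0,0,0],"rotation": [0,0,-5]},{"gripper": 5,"travel": [0,0,0],"rotation": [0,0,0]}])

```text
t: 4.55
tcp_pos: [0.4759, 0.149, 0.0883]
tool_rot: [0.988, 0.157, 0.001, -0.001]
force: [0.5, 5.7, -0.4]
finger_gap: 0.132
```

Run:
```python
from h import *
to([.4744,.1455,.087],.98)
print(manip.sense()["ft_torque"])
```

```text
t 4.55 tcp [0.4759 0.149  0.0883] yaw 0.3152 F [ 0.5  5.7 -0.4] gap 0.132 tilt 0.16
travel mm [-2.5  2.9  1.3] rot z deg -38.1
[0.9400478  0.12125414 0.01650015]
```

Request:
send_rows(motion=[{"gripper": 5,"travel": [0,0,0],"rotation": [0,0,-5]},{"gripper": 5,"travel": [0,0,0],"rotation": [0,0,-5]},{"gripper": 5,"travel": [0,0,0],"rotation": [0,0,-5]},{"gripper": 5,"travel": [0,0,0],"rotation": [0,0,-5]},{"gripper": 5,"travel": [0,0,0],"rotation": [0,0,-5]},{"gripper": 5,"travel": [0,0,0],"rotation": [0,0,-5]},{"gripper": 5,"travel": [0,0,0],"rotation": [0,0,-5]},{"gripper": 5,"travel": [0,0,0],"rotation": [0,0,-3]},{"gripper": 5,"travel": [0,0,0],"rotation": [0,0,0]}])

```text
t: 5.3
tcp_pos: [0.4757, 0.1493, 0.0883]
tool_rot: [0.883, 0.469, 0.001, -0.001]
force: [-0.2, 6.2, 0.0]
finger_gap: 0.133
```

Run:
```python
from h import *
to([.4744,.1455,.087],.98)
print(manip.sense()["ft_torque"])
```

```text
t 5.3 tcp [0.4757 0.1493 0.0883] yaw 0.977 F [-0.2  6.2  0. ] gap 0.133 tilt 0.17
travel mm [-3.9  1.   1.3] rot z deg -0.2
[1.14127521 0.24750916 0.04423157]
```

Request:
send_rows(motion=[{"gripper": 5,"travel": [0,0,0],"rotation": [0,0,-2]},{"gripper": 5,"travel": [0,0,0],"rotation": [0,0,-2]},{"gripper": 5,"travel": [0,0,0],"rotation": [0,0,0]}])

```text
t: 5.55
tcp_pos: [0.4757, 0.1494, 0.0884]
tool_rot: [0.868, 0.497, 0.001, -0.001]
force: [-1.7, 5.3, 0.1]
finger_gap: 0.134
```

Run:
```python
from h import *
to([.4744,.1455,.087],.98)
print(manip.sense()["ft_torque"])
```

```text
t 5.55 tcp [0.4757 0.1494 0.0884] yaw 1.0408 F [-1.7  5.3  0.1] gap 0.134 tilt 0.22
travel mm [-4.   0.8  1.4] rot z deg 3.5
[ 0.99140408  0.20295725 -0.98110658]
```

Request:
send_rows(motion=[{"gripper": 40,"travel": [0,0,0],"rotation": [0,0,0]},{"gripper": 40,"travel": [0,0,0],"rotation": [0,0,0]},{"gripper": 40,"travel": [0,0,0],"rotation": [0,0,0]},{"gripper": 40,"travel": [0,0,0],"rotation": [0,0,0]},{"gripper": 40,"travel": [0,0,-20],"rotation": [0,0,0]},{"gripper": 40,"travel": [0,0,-30],"rotation": [0,0,0]},{"gripper": 40,"travel": [0,0,-40],"rotation": [0,0,0]},{"gripper": 20,"travel": [0,0,-32],"rotation": [0,0,0]},{"gripper": 0,"travel": [0,0,0],"rotation": [0,0,7]},{"gripper": 0,"travel": [0,0,0],"rotation": [0,0,7]},{"gripper": 0,"travel": [0,0,0],"rotation": [0,0,7]},{"gripper": 0,"travel": [0,0,0],"rotation": [0,0,7]}])

```text
t: 6.55
tcp_pos: [0.4756, 0.1479, 0.2098]
tool_rot: [0.962, 0.273, 0.001, 0.0]
force: [-0.0, 0.4, 0.3]
finger_gap: 0.002
```

Run:
```python
from h import *
p=np.load("pose.npy")+[.001,.0025,0];np.save("pose2.npy",p)
tb=t2w(p,[-.0284,-.110+.068*np.sin(.72),.07+.068*np.cos(.72)])[0];print("tab",tb)
im=manip.snapshot("side");u=proj("side",[.4744,.1455,.1])[0];v=proj("side",tb)[0]
crop("side",im,*(u*.6+v*.4),50,"side3.png",[proj("side",x)[0] for x in(tb,t2w(p,[-.03,.115,.111])[0])])
A=t2w(p,[-.032,-.025,.20])[0]
print(A);to(A,.28)
to(t2w(p,[-.032,-.035,.2])[0],.28,A)
```

```text
tab [ 0.52669075 -0.02477014  0.12112279]
side3.png px= 6.0 off [-1557.7837 -1092.583 ]
[0.5121494  0.01283946 0.2       ]
t 6.6 tcp [0.4755 0.1479 0.2097] yaw 0.5483 F [-0.3 -0.1 -0.2] gap -0.001 tilt 0.04
travel mm [-39.1 134.4   9.7] rot z deg 15.4
t 6.6 tcp [0.4755 0.1479 0.2097] yaw 0.5483 F [-0.3 -0.1 -0.2] gap -0.001 tilt 0.04
travel mm [-2.7  9.6  0. ] rot z deg 15.4
```

View pics/side3.png

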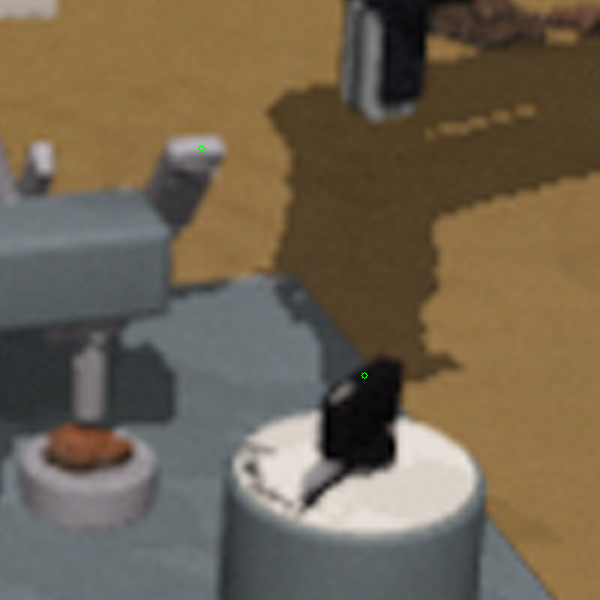

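Peak pointer now lies on the zero tick (about (303,505) in the crop), and the tab tip projects where predicted (about (195,150)). Next is the catch, pushed with closed fingers.

Request:
send_rows(motion=[{"gripper": 0,"travel": [-9.8,33.6,0],"rotation": [0,0,0]},{"gripper": 0,"travel": [-9.8,33.6,0],"rotation": [0,0,0]},{"gripper": 0,"travel": [-9.8,33.6,0],"rotation": [0,0,0]},{"gripper": 0,"travel": [-9.8,33.6,0],"rotation": [0,0,0]},{"gripper": 0,"travel": [0,0,10],"rotation": [0,0,7]},{"gripper": 0,"travel": [0,0,30],"rotation": [0,0,7]},{"gripper": 0,"travel": [0,0,30],"rotation": [0,0,1.4]},{"gripper": 0,"travel": [0,0,30],"rotation": [0,0,0]},{"gripper": 0,"travel": [0,0,10],"rotation": [0,0,0]},{"gripper": 0,"travel": [0,0,0],"rotation": [0,0,0]}])

```text
t: 7.43
tcp_pos: [0.5114, 0.0135, 0.097]
tool_rot: [0.989, 0.145, -0.003, -0.001]
force: [-0.3, -0.3, 0.0]
finger_gap: -0.002
```

Request:
send_rows(motion=[{"gripper": 0,"travel": [0,7,0],"rotation": [0,0,0]},{"gripper": 0,"travel": [0,7,0],"rotation": [0,0,0]},{"gripper": 0,"travel": [0,7,0],"rotation": [0,0,0]},{"gripper": 0,"travel": [0,7,0],"rotation": [0,0,0]},{"gripper": 0,"travel": [0,0,0],"rotation": [0,0,0]}])

```text
t: 7.85
tcp_pos: [0.5227, -0.0148, 0.1006]
tool_rot: [0.99, 0.144, 0.001, 0.001]
force: [0.4, 0.3, 0.2]
finger_gap: -0.0
```

Run:
```python
from h import *
p=np.load("pose2.npy")
to(t2w(p,[-.032,-.11,.1])[0],.28)
print(manip.sense()["ft_torque"])
```

```text
t 7.85 tcp [ 0.5227 -0.0148  0.1006] yaw 0.2881 F [0.4 0.3 0.2] gap -0.0 tilt 0.18
travel mm [-3.  55.5  0.7] rot z deg 0.5
[-0.0171124   0.05902479  0.03376128]
```

Request:
send_rows(motion=[{"gripper": 0,"travel": [0,6,0],"rotation": [0,0,0]},{"gripper": 0,"travel": [0,6,0],"rotation": [0,0,0]},{"gripper": 0,"travel": [0,6,0],"rotation": [0,0,0]},{"gripper": 0,"travel": [0,6,0],"rotation": [0,0,0]},{"gripper": 0,"travel": [0,0,0],"rotation": [0,0,0]}])

```text
t: 8.27
tcp_pos: [0.529, -0.0379, 0.0993]
tool_rot: [0.99, 0.144, 0.0, 0.001]
force: [-0.9, 0.5, -0.1]
finger_gap: 0.004
```

Request:
send_rows(motion=[{"gripper": 0,"travel": [0,6,0],"rotation": [0,0,0]},{"gripper": 0,"travel": [0,6,0],"rotation": [0,0,0]},{"gripper": 0,"travel": [0,6,0],"rotation": [0,0,0]},{"gripper": 0,"travel": [0,6,0],"rotation": [0,0,0]},{"gripper": 0,"travel": [0,0,0],"rotation": [0,0,0]}])

```text
t: 8.68
tcp_pos: [0.5356, -0.0607, 0.0992]
tool_rot: [0.99, 0.144, 0.0, 0.0]
force: [-0.2, -0.5, 0.6]
finger_gap: -0.002
```

Request:
send_rows(motion=[{"gripper": 0,"travel": [0,4,0],"rotation": [0,0,0]},{"gripper": 0,"travel": [0,4,0],"rotation": [0,0,0]},{"gripper": 0,"travel": [0,0,0],"rotation": [0,0,0]}])

```text
t: 8.93
tcp_pos: [0.5374, -0.0677, 0.099]
tool_rot: [0.99, 0.144, -0.0, 0.0]
force: [-0.4, 0.5, 0.1]
finger_gap: -0.004
```

Run:
```python
from h import *
p=np.load("pose2.npy")
to(t2w(p,[-.032,-.12,.1])[0],.28)
print(manip.sense()["ft_torque"])
tb=[t2w(p,[-.0284,-.110+.068*np.sin(a),.07+.068*np.cos(a)])[0] for a in (-.75,)]
im=manip.snapshot("side");u=proj("side",tb[0])[0]
crop("side",im,*u,50,"side4.png",proj("side",tb))
```

```text
t 8.93 tcp [ 0.5374 -0.0677  0.099 ] yaw 0.2891 F [-0.4  0.5  0.1] gap -0.004 tilt 0.02
travel mm [-2.2 10.6 -1. ] rot z deg 0.5
[0.00441093 0.06833394 0.02682095]
side4.png px= 6.0 off [-1393.6161  -862.1778]
```

View pics/side4.png

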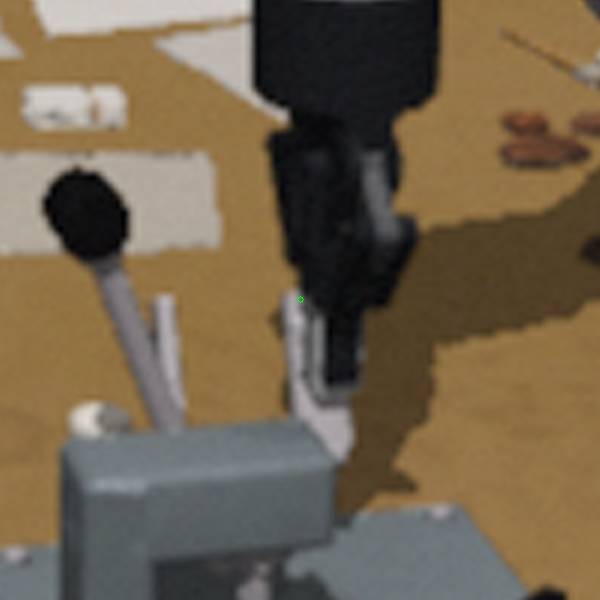

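The tab is swinging outward ahead of the fingers (tab around (320,400), clear of the lever). I keep pushing in small steps until the force rises at the outer stop.

Request:
send_rows(motion=[{"gripper": 0,"travel": [0,4,0],"rotation": [0,0,0]},{"gripper": 0,"travel": [0,4,0],"rotation": [0,0,0]},{"gripper": 0,"travel": [0,0,0],"rotation": [0,0,0]}])

```text
t: 9.23
tcp_pos: [0.5399, -0.0754, 0.0993]
tool_rot: [0.99, 0.144, 0.0, 0.0]
force: [-0.8, 0.8, 0.2]
finger_gap: -0.001
```

Request:
send_rows(motion=[{"gripper": 0,"travel": [0,3,0],"rotation": [0,0,0]},{"gripper": 0,"travel": [0,3,0],"rotation": [0,0,0]},{"gripper": 0,"travel": [0,0,0],"rotation": [0,0,0]}])

```text
t: 9.48
tcp_pos: [0.5414, -0.0809, 0.0993]
tool_rot: [0.99, 0.144, -0.0, -0.0]
force: [-0.7, 1.6, 0.6]
finger_gap: -0.004
```

Request:
send_rows(motion=[{"gripper": 0,"travel": [0,2,0],"rotation": [0,0,0]},{"gripper": 0,"travel": [0,2,0],"rotation": [0,0,0]},{"gripper": 0,"travel": [0,0,0],"rotation": [0,0,0]}])

```text
t: 9.73
tcp_pos: [0.5415, -0.0817, 0.0991]
tool_rot: [0.99, 0.143, -0.001, -0.003]
force: [-0.2, 10.6, 2.5]
finger_gap: -0.003
```

Request:
send_rows(motion=[{"gripper": 0,"travel": [0,1.5,0],"rotation": [0,0,0]},{"gripper": 0,"travel": [0,0,0],"rotation": [0,0,0]}])

```text
t: 9.9
tcp_pos: [0.5415, -0.082, 0.0991]
tool_rot: [0.99, 0.143, -0.001, -0.004]
force: [-0.3, 11.4, 3.3]
finger_gap: 0.002
```

Request:
send_rows(motion=[{"gripper": 0,"travel": [0,-6,0],"rotation": [0,0,0]},{"gripper": 0,"travel": [0,-10,-10],"rotation": [0,0,0]},{"gripper": 0,"travel": [0,-10,-35],"rotation": [0,0,0]},{"gripper": 0,"travel": [-20,-10,-40],"rotation": [0,0,0]},{"gripper": 40,"travel": [-30,0,-40],"rotation": [0,0,0]},{"gripper": 85,"travel": [-30,0,-20],"rotation": [0,0,0]},{"gripper": 85,"travel": [0,0,0],"rotation": [0,0,0]}])

```text
t: 10.48
tcp_pos: [0.4604, -0.0737, 0.2385]
tool_rot: [0.99, 0.144, 0.002, 0.002]
force: [-0.4, 1.3, -0.7]
finger_gap: 0.422
```

Run:
```python
from h import *
p=np.load("pose2.npy")
px=.0296
tb=[t2w(p,[-.0284,-.110+.068*np.sin(a),.07+.068*np.cos(a)])[0] for a in (-.75,)]
g=t2w(p,[.081,-.075,.196])[0]
im=manip.snapshot("side");u=proj("side",tb[0])[0]
crop("side",im,*(u+proj("side",g)[0])*.5,50,"side5.png",proj("side",tb+[g]))
print(g);to([g[0],g[1],.25],.28);to([g[0],g[1],.178],.28)
```

```text
side5.png px= 6.0 off [-1289.1354   -818.16583]
[ 0.63455865 -0.00404173  0.196     ]
t 10.53 tcp [ 0.4621 -0.0737  0.237 ] yaw 0.2882 F [1.  0.1 0.2] gap 0.504 tilt 0.34
travel mm [185.2 -17.7 -12.3] rot z deg 0.5
t 10.53 tcp [ 0.4621 -0.0737  0.237 ] yaw 0.2882 F [1.  0.1 0.2] gap 0.504 tilt 0.34
travel mm [184.9 -18.   59.7] rot z deg 0.5
```

View pics/side5.png

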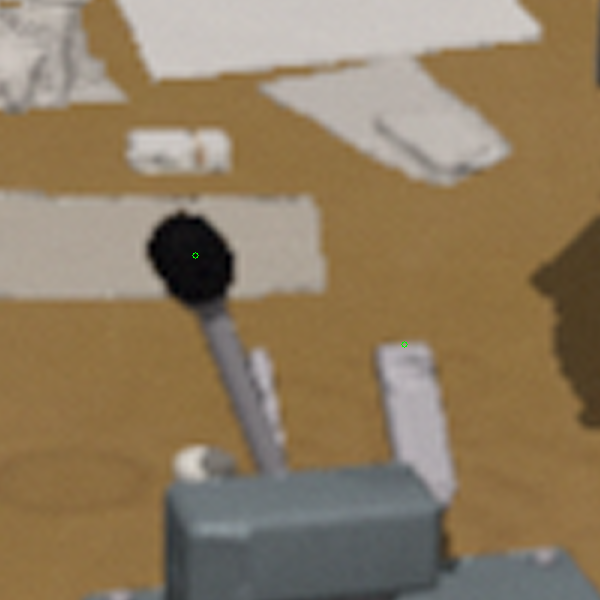

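The tab tip sits on the predicted outer-stop dot at (405,348) and clear of the lever. The lever grip is at (190,258), about 2 mm further back than predicted.

Request:
send_rows(motion=[{"gripper": 85,"travel": [0,0,-16],"rotation": [0,0,0]},{"gripper": 85,"travel": [31,-3,0],"rotation": [0,0,0.5]},{"gripper": 85,"travel": [31,-3,0],"rotation": [0,0,0]},{"gripper": 85,"travel": [31,-3,0],"rotation": [0,0,0]},{"gripper": 85,"travel": [31,-3,0],"rotation": [0,0,0]},{"gripper": 85,"travel": [31,-3,0],"rotation": [0,0,0]},{"gripper": 85,"travel": [31,-3,0],"rotation": [0,0,0]},{"gripper": 85,"travel": [0,0,0],"rotation": [0,0,0]},{"gripper": 85,"travel": [0,0,0],"rotation": [0,0,0]}])

```text
t: 11.28
tcp_pos: [0.6377, -0.0032, 0.2486]
tool_rot: [0.99, 0.141, -0.0, 0.0]
force: [-0.9, -0.2, -0.2]
finger_gap: 0.993
```

Run:
```python
from h import *
to([.636,-.004,.177],.285)
im=manip.snapshot("top");u=proj("top",[.636,-.004,.196])[0]
crop("top",im,*u,50,"top6.png",[u])
```

```text
t 11.28 tcp [ 0.6377 -0.0032  0.2486] yaw 0.2822 F [-0.9 -0.2 -0.2] gap 0.993 tilt 0.04
travel mm [-1.8  0.3 71.6] rot z deg -0.2
top6.png px= 6.0 off [-1463.6638  -728.1091]
```

View pics/top6.png

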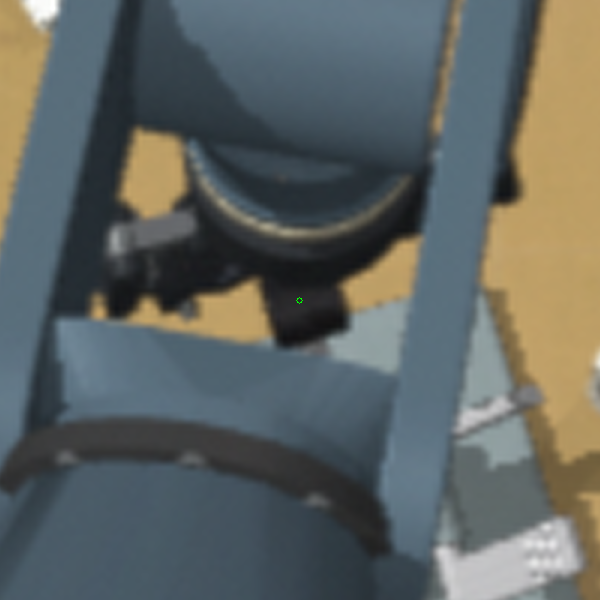

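The grip is visible at about (308,310), between the open fingers, so I descend and close.

Request:
send_rows(motion=[{"gripper": 85,"travel": [-2,1,24],"rotation": [0,0,0]},{"gripper": 85,"travel": [0,1,24],"rotation": [0,0,0]},{"gripper": 85,"travel": [0,0,23],"rotation": [0,0,0]},{"gripper": 60,"travel": [0,0,0],"rotation": [0,0,0]},{"gripper": 45,"travel": [0,0,0],"rotation": [0,0,0]},{"gripper": 38,"travel": [0,0,0],"rotation": [0,0,0]},{"gripper": 32,"travel": [0,0,0],"rotation": [0,0,0]},{"gripper": 25,"travel": [0,0,0],"rotation": [0,0,0]},{"gripper": 20,"travel": [0,0,0],"rotation": [0,0,0]},{"gripper": 20,"travel": [0,0,0],"rotation": [0,0,0]},{"gripper": 20,"travel": [0,0,0],"rotation": [0,0,0]}], newtons=40)

```text
t: 12.25
tcp_pos: [0.635, -0.003, 0.1817]
tool_rot: [0.99, 0.139, 0.001, -0.003]
force: [-2.1, 8.5, 4.4]
finger_gap: 0.342
```

Run:
```python
from h import *
to([.636,-.004,.177],.285)
print(manip.sense()["ft_torque"])
```

```text
t 12.25 tcp [ 0.635  -0.003   0.1817] yaw 0.2797 F [-2.1  8.5  4.4] gap 0.342 tilt 0.34
travel mm [0.7 1.3 4.7] rot z deg -0.3
[ 1.34362222  0.34503821 -0.07892159]
```

Gap of 29 mm means the drum is held by its ends. I pull along the arc.

Request:
send_rows(motion=[{"gripper": 20,"travel": [0,-2,0],"rotation": [0,0,0]},{"gripper": 20,"travel": [-7.1,0,-2.3],"rotation": [0,0,0]},{"gripper": 20,"travel": [-7.2,0,-2.1],"rotation": [0,0,0]},{"gripper": 20,"travel": [-7.3,0,-1.7],"rotation": [0,0,0]},{"gripper": 20,"travel": [-7.4,0,-1.3],"rotation": [0,0,0]},{"gripper": 20,"travel": [-7.4,0,-0.9],"rotation": [0,0,0]},{"gripper": 20,"travel": [-7.5,0,-0.6],"rotation": [0,0,0]},{"gripper": 20,"travel": [-7.5,0,-0.2],"rotation": [0,0,0]},{"gripper": 20,"travel": [-7.5,0,0.2],"rotation": [0,0,0]},{"gripper": 20,"travel": [0,0,0],"rotation": [0,0,0]}])

```text
t: 13.08
tcp_pos: [0.5791, -0.0191, 0.19]
tool_rot: [0.99, 0.139, 0.003, -0.001]
force: [1.4, 7.3, 1.5]
finger_gap: 0.346
```

Run:
```python
from h import *
p=np.load("pose2.npy")
to(t2w(p,[-.035,-.075,.173])[0],.285)
print(manip.sense()["ft_torque"])
```

```text
t 13.08 tcp [ 0.5791 -0.0191  0.19  ] yaw 0.2795 F [1.4 7.3 1.5] gap 0.346 tilt 0.41
travel mm [-58.6   0.9  16.6] rot z deg -0.3
[ 1.20037559 -0.49055383  0.03872396]
```

Request:
send_rows(motion=[{"gripper": 20,"travel": [-7.5,0,0.6],"rotation": [0,0,0]},{"gripper": 20,"travel": [-7.4,0,0.9],"rotation": [0,0,0]},{"gripper": 20,"travel": [-7.4,0,1.3],"rotation": [0,0,0]},{"gripper": 20,"travel": [-7.3,0,1.7],"rotation": [0,0,0]},{"gripper": 20,"travel": [-7.2,0,2.1],"rotation": [0,0,0]},{"gripper": 20,"travel": [-7.1,0,2.3],"rotation": [0,0,0]},{"gripper": 20,"travel": [-7.0,0,2.8],"rotation": [0,0,0]},{"gripper": 20,"travel": [-3.4,0,1.5],"rotation": [0,0,0]},{"gripper": 20,"travel": [0,0,0],"rotation": [0,0,0]}])

```text
t: 13.83
tcp_pos: [0.5267, -0.0342, 0.1771]
tool_rot: [0.99, 0.139, 0.003, -0.001]
force: [0.1, 8.6, 8.8]
finger_gap: 0.347
```

Request:
send_rows(motion=[{"gripper": 20,"travel": [-3.4,0,1.5],"rotation": [0,0,0]},{"gripper": 20,"travel": [0,0,0],"rotation": [0,0,0]},{"gripper": 20,"travel": [0,0,0],"rotation": [0,0,0]}])

```text
t: 14.08
tcp_pos: [0.5238, -0.035, 0.1758]
tool_rot: [0.99, 0.139, 0.003, -0.001]
force: [-0.6, 8.6, 9.1]
finger_gap: 0.349
```

Run:
```python
from h import *
p=np.load("pose2.npy")
to(t2w(p,[-.035,-.075,.173])[0],.285)
print(manip.sense()["ft_torque"])
```

```text
t 14.08 tcp [ 0.5238 -0.035   0.1758] yaw 0.2792 F [-0.6  8.6  9.1] gap 0.349 tilt 0.37
travel mm [-1.1  0.8  2.8] rot z deg -0.3
[ 1.39632186 -0.31307285  0.00737441]
```

Request:
send_rows(motion=[{"gripper": 20,"travel": [-1.5,0,0.3],"rotation": [0,0,0]},{"gripper": 20,"travel": [-1,0,0.3],"rotation": [0,0,0]},{"gripper": 20,"travel": [0,0,0],"rotation": [0,0,0]},{"gripper": 20,"travel": [0,0,0],"rotation": [0,0,0]}])

```text
t: 14.42
tcp_pos: [0.522, -0.0355, 0.1749]
tool_rot: [0.99, 0.139, 0.004, -0.001]
force: [1.5, 9.0, 6.1]
finger_gap: 0.347
```

Request:
send_rows(motion=[{"gripper": 20,"travel": [-1.5,0,0],"rotation": [0,0,0]},{"gripper": 20,"travel": [-1,0,0],"rotation": [0,0,0]},{"gripper": 20,"travel": [0,0,0],"rotation": [0,0,0]},{"gripper": 20,"travel": [0,0,0],"rotation": [0,0,0]}])

```text
t: 14.75
tcp_pos: [0.52, -0.0361, 0.1741]
tool_rot: [0.99, 0.139, 0.004, -0.001]
force: [4.0, 10.4, -0.0]
finger_gap: 0.341
```

Request:
send_rows(motion=[{"gripper": 20,"travel": [-1.5,0,0.7],"rotation": [0,0,0]},{"gripper": 20,"travel": [-1.5,0,0.7],"rotation": [0,0,0]},{"gripper": 20,"travel": [0,0,0],"rotation": [0,0,0]},{"gripper": 20,"travel": [0,0,0],"rotation": [0,0,0]}])

```text
t: 15.08
tcp_pos: [0.5173, -0.0369, 0.1727]
tool_rot: [0.99, 0.139, 0.004, -0.001]
force: [4.1, 9.5, -0.1]
finger_gap: 0.343
```

Run:
```python
from h import *
p=np.load("pose2.npy")
to(t2w(p,[-.035,-.075,.173])[0],.285)
print(manip.sense()["ft_torque"])
g=t2w(p,[-.035,-.075,.190])[0]; k=t2w(p,[-.03,.115,.1])[0]
im=manip.snapshot("side");cu=(proj("side",g)[0]+proj("side",k)[0])/2
crop("side",im,*cu,60,"side7.png",[proj("side",g)[0]])
```

```text
t 15.08 tcp [ 0.5173 -0.0369  0.1727] yaw 0.2788 F [ 4.1  9.5 -0.1] gap 0.343 tilt 0.48
travel mm [ 5.8  0.8 -0.2] rot z deg -0.4
[ 1.53477682 -0.96753625  0.04747019]
side7.png px= 5.0 off [-1239.9076  -768.5332]
```

View pics/side7.png

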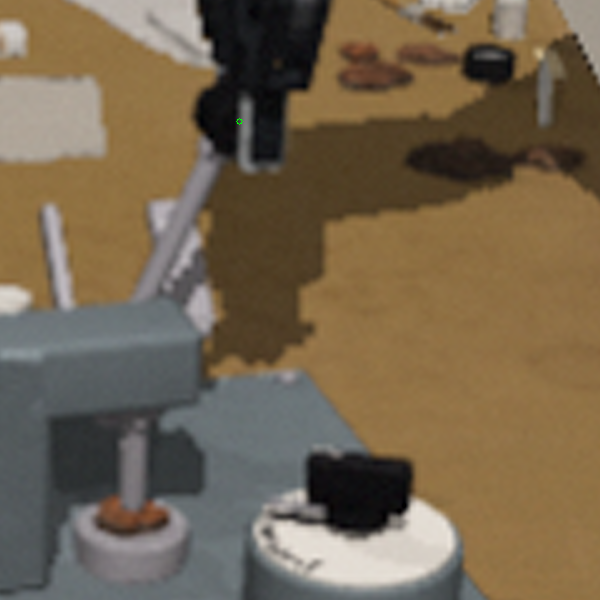

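The grip is held and leaning forward, and the peak pointer is up with the load. I can't yet tell whether the stop is reached, so I tighten the grip and pull a bit more while watching the force.

Request:
send_rows(motion=[{"gripper": 15,"travel": [0,0,0],"rotation": [0,0,0]},{"gripper": 15,"travel": [0,0,0],"rotation": [0,0,0]},{"gripper": 15,"travel": [-1,0,0.5],"rotation": [0,0,0]},{"gripper": 15,"travel": [-1,0,0.5],"rotation": [0,0,0]},{"gripper": 15,"travel": [0,0,0],"rotation": [0,0,0]},{"gripper": 15,"travel": [0,0,0],"rotation": [0,0,0]}], newtons=80)

```text
t: 15.63
tcp_pos: [0.5163, -0.0372, 0.1723]
tool_rot: [0.99, 0.139, 0.005, -0.001]
force: [3.6, 11.5, 1.1]
finger_gap: 0.335
```

Request:
send_rows(motion=[{"gripper": 15,"travel": [-1,0,0.5],"rotation": [0,0,0]},{"gripper": 15,"travel": [-1,0,0.5],"rotation": [0,0,0]},{"gripper": 15,"travel": [0,0,0],"rotation": [0,0,0]},{"gripper": 15,"travel": [0,0,0],"rotation": [0,0,0]}])

```text
t: 15.97
tcp_pos: [0.5144, -0.0378, 0.1713]
tool_rot: [0.99, 0.139, 0.005, -0.001]
force: [4.6, 10.9, 1.6]
finger_gap: 0.339
```

Run:
```python
from h import *
p=np.load("pose2.npy")
to(t2w(p,[-.035,-.075,.173])[0],.285)
s=manip.sense();print(s["ft_torque"],R.from_quat(s["tool_rot"]).inv().apply(s["force"]))
k=t2w(p,[-.03,.115,.1])[0];g=t2w(p,[-.035,-.075,.190])[0]
b=manip.snapshot("side");cu=(proj("side",g)[0])+[5,20]
crop("side",b,*cu,30,"side8.png",[proj("side",g)[0]]+list(proj("side",t2w(p,[[.0296-.001*r*np.sin(.45),-.075,.055+.001*r*np.cos(.45)] for r in(60,90,120)]))))
```

```text
t 15.97 tcp [ 0.5144 -0.0378  0.1713] yaw 0.2793 F [ 4.6 10.9  1.6] gap 0.339 tilt 0.62
travel mm [ 8.8  0.7 -1.6] rot z deg -0.3
[ 1.89039908 -1.33744575  0.24599827] [ 7.47136032 -9.23890726 -1.5572339 ]
side8.png px= 10.0 off [-2708.354 -1679.92 ]
```

View pics/side8.png

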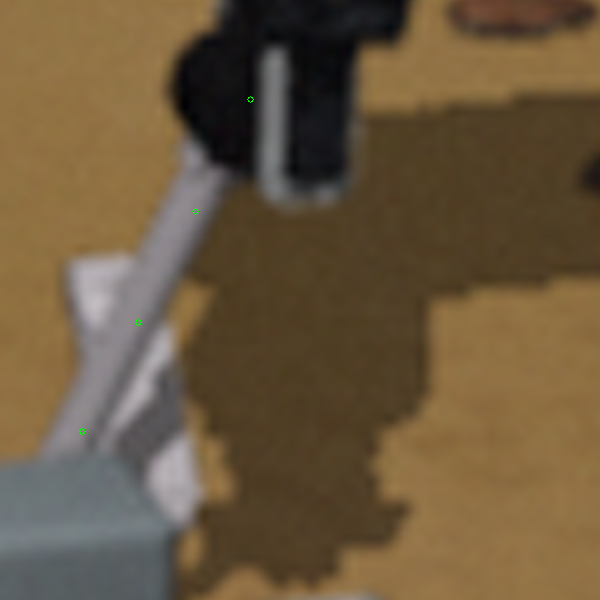

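By eye the rod lies on the predicted stop line to within about 1 mm. To confirm it is not still moving, I measure the rod's position, pull 2 mm more, and measure again.

```bash
cat >> h.py <<'E'
def rodpatch():
    return cv2.cvtColor(np.mean([manip.snapshot("side") for _ in range(2)],0).astype(np.uint8),cv2.COLOR_RGB2GRAY)
def cmp(a,b):
    # rod patch and dial patch positions in side view
    for nm,(u,v,w,h) in {"rod":(280,186,10,20),"tab":(285,206,5,10),"drum":(287,172,9,12)}.items():
        P=cv2.resize(a[v-h//2:v+h//2,u-w//2:u+w//2],None,fx=10,fy=10,interpolation=cv2.INTER_CUBIC)
        Q=cv2.resize(b[v-h//2-4:v+h//2+4,u-w//2-5:u+w//2+5],None,fx=10,fy=10,interpolation=cv2.INTER_CUBIC)
        _,m,_,l=cv2.minMaxLoc(cv2.matchTemplate(Q,P,cv2.TM_CCOEFF_NORMED));print(nm,"shift px",(l[0]-50)/10,(l[1]-40)/10,round(m,3))
E
python3 - <<'E'
from h import *
a=rodpatch();cv2.imwrite("a.png",a)
s7=cv2.imread("pics/side7.png",0);s8=cv2.imread("pics/side8.png",0)
def un(s,k,o):
    M=np.float32([[1/k,0,-o[0]/k],[0,1/k,-o[1]/k]]);return cv2.warpAffine(s,M,(560,420))
cmp(un(s7,5,(-1239.9076,-768.5332)),a)
s=manip.sense();print(s["t"],R.from_quat(s["tool_rot"]).inv().apply(s["force"]))
E
```

```text
rod shift px 0.2 0.0 0.979
tab shift px 0.0 1.6 0.958
drum shift px 1.1 0.5 0.988
16.1167 [  7.56120032 -10.39739863  -2.08441954]
```

Request:
send_rows(motion=[{"gripper": 15,"travel": [-1,0,0.5],"rotation": [0,0,0]},{"gripper": 15,"travel": [-1,0,0.5],"rotation": [0,0,0]},{"gripper": 15,"travel": [0,0,0],"rotation": [0,0,0]},{"gripper": 15,"travel": [0,0,0],"rotation": [0,0,0]},{"gripper": 15,"travel": [0,0,0],"rotation": [0,0,0]}], newtons=110)

```text
t: 16.53
tcp_pos: [0.5136, -0.038, 0.1709]
tool_rot: [0.99, 0.139, 0.007, -0.001]
force: [5.0, 14.2, 5.2]
finger_gap: 0.329
```

Run:
```python
from h import *
b=rodpatch();cv2.imwrite("b.png",b);cmp(cv2.imread("a.png",0),b)
s=manip.sense();print(s["t"],s["tcp_pos"],R.from_quat(s["tool_rot"]).inv().apply(s["force"]),s["ft_torque"],s["finger_gap"])
```

```text
rod shift px 0.0 0.0 0.992
tab shift px 0.1 -0.2 0.975
drum shift px 0.4 0.1 0.995
16.6333 [ 0.51362588 -0.03803278  0.17094082] [  8.08290409 -12.026604    -4.09985552] [ 2.28681469 -1.59094597  0.32161917] 0.3347143371021221
```

```bash
cat >> h.py <<'E'
def rodc(im,tag):
    im=im.astype(float);sat=im.max(2)-im.min(2);out=[]
    for v in range(187,193):
        c=290.3-(v-189.2)*.5;us=np.arange(int(c)-6,int(c)+8);S=sat[v,us];w=np.clip(1-S/np.percentile(S,80),0,1)
        out.append((w*us).sum()/w.sum()-c)
    print(tag,np.round(out,2),round(np.mean(out),3))
E
cat > m.py <<'E'
from h import *
def un(f,k,o):
    M=np.float32([[1/k,0,-o[0]/k],[0,1/k,-o[1]/k]]);return cv2.warpAffine(cv2.imread(f),M,(560,420))
rodc(un("pics/side7.png",5,(-1239.9076,-768.5332)),"s7")
rodc(un("pics/side8.png",10,(-2708.354,-1679.92)),"s8")
im=np.mean([manip.snapshot("side") for _ in range(2)],0);rodc(im,"now")
p=np.load("pose2.npy")
for th in(.40,.42,.44,.45,.46,.48):
    q=proj("side",t2w(p,[[.0296-r*np.sin(th),-.075,.055+r*np.cos(th)] for r in(.1,.13)]))
    print(th,[round(np.interp(v,q[::-1,1],q[::-1,0])-(290.3-(v-189.2)*.5),2) for v in(187,189,192)])
s=manip.sense();print(s["t"],s["tcp_pos"],R.from_quat(s["tool_rot"]).inv().apply(s["force"]).round(1),s["ft_torque"].round(2))
E
python3 m.py
```

```text
s7 [ 1.   -0.49 -1.45 -1.36 -1.3  -0.9 ] -0.749
s8 [1.4  0.31 0.16 0.12 0.1  0.14] 0.373
now [1.54 0.72 0.51 0.56 0.47 0.55] 0.725
0.4 [np.float64(-2.62), np.float64(-2.53), np.float64(-2.39)]
0.42 [np.float64(-1.56), np.float64(-1.51), np.float64(-1.45)]
0.44 [np.float64(-0.49), np.float64(-0.49), np.float64(-0.49)]
0.45 [np.float64(0.06), np.float64(0.03), np.float64(-0.01)]
0.46 [np.float64(0.6), np.float64(0.55), np.float64(0.48)]
0.48 [np.float64(1.7), np.float64(1.61), np.float64(1.46)]
16.7333 [ 0.5136372  -0.03803141  0.17094075] [  9.  -10.3  -3.9] [ 2.34 -1.6   0.3 ]
```

The rod is still advancing (offset -1.4, then 0.1, then 0.5 px), so the grip is not slipping and the stop may not be reached yet. I keep pulling.

Request:
send_rows(motion=[{"gripper": 15,"travel": [-1,0,0.5],"rotation": [0,0,0]},{"gripper": 15,"travel": [-1,0,0.5],"rotation": [0,0,0]},{"gripper": 15,"travel": [-1,0,0.5],"rotation": [0,0,0]},{"gripper": 15,"travel": [0,0,0],"rotation": [0,0,0]},{"gripper": 15,"travel": [0,0,0],"rotation": [0,0,0]}])

```text
t: 17.15
tcp_pos: [0.5131, -0.0382, 0.1706]
tool_rot: [0.99, 0.139, 0.01, -0.001]
force: [8.9, 17.1, 7.9]
finger_gap: 0.332
```

```bash
python3 m.py | grep -v "^0"
```

```text
s7 [ 1.   -0.49 -1.45 -1.36 -1.3  -0.9 ] -0.749
s8 [1.4  0.31 0.16 0.12 0.1  0.14] 0.373
now [1.79 1.03 0.99 0.98 0.78 0.82] 1.066
17.25 [ 0.5131333  -0.03826018  0.17056405] [ 13.3 -14.3  -7.1] [ 3.01 -2.05  0.43]
```

Request:
send_rows(motion=[{"gripper": 15,"travel": [-1,0,0.5],"rotation": [0,0,0]},{"gripper": 15,"travel": [-1,0,0.5],"rotation": [0,0,0]},{"gripper": 15,"travel": [0,0,0],"rotation": [0,0,0]},{"gripper": 15,"travel": [0,0,0],"rotation": [0,0,0]}])

```text
t: 17.58
tcp_pos: [0.5128, -0.0384, 0.1703]
tool_rot: [0.99, 0.138, 0.011, -0.001]
force: [10.6, 19.3, 10.2]
finger_gap: 0.334
```

```bash
python3 m.py | grep -v "^0"
```

```text
s7 [ 1.   -0.49 -1.45 -1.36 -1.3  -0.9 ] -0.749
s8 [1.4  0.31 0.16 0.12 0.1  0.14] 0.373
now [1.82 1.04 0.98 1.02 1.04 1.  ] 1.149
17.6833 [ 0.51281032 -0.03840342  0.17031123] [ 16.2 -16.3 -10.7] [ 3.55 -2.38  0.53]
```

The tool is now firmly against the stop: the pull rose to 16 N while the rod moved less than 0.1 px. I hold for one second, then take the final check.

Request:
send_rows(motion=[{"gripper": 15,"travel": [0,0,0],"rotation": [0,0,0]},{"gripper": 15,"travel": [0,0,0],"rotation": [0,0,0]},{"gripper": 15,"travel": [0,0,0],"rotation": [0,0,0]},{"gripper": 15,"travel": [0,0,0],"rotation": [0,0,0]},{"gripper": 15,"travel": [0,0,0],"rotation": [0,0,0]},{"gripper": 15,"travel": [0,0,0],"rotation": [0,0,0]},{"gripper": 15,"travel": [0,0,0],"rotation": [0,0,0]},{"gripper": 15,"travel": [0,0,0],"rotation": [0,0,0]},{"gripper": 15,"travel": [0,0,0],"rotation": [0,0,0]},{"gripper": 15,"travel": [0,0,0],"rotation": [0,0,0]},{"gripper": 15,"travel": [0,0,0],"rotation": [0,0,0]},{"gripper": 15,"travel": [0,0,0],"rotation": [0,0,0]}])

```text
t: 18.68
tcp_pos: [0.5128, -0.0384, 0.1703]
tool_rot: [0.99, 0.138, 0.011, -0.001]
force: [11.0, 19.6, 11.2]
finger_gap: 0.334
```

```bash
python3 m.py | grep -v "^0"
python3 - <<'E'
from h import *
a=manip.snapshot("side")[:,:,::-1][150:350,210:400];b=manip.snapshot("top")[:,:,::-1][150:300,170:370]
cv2.imwrite("pics/end.png",np.hstack([cv2.resize(a,(400,421),interpolation=cv2.INTER_CUBIC),cv2.resize(cv2.resize(b,(400,300),interpolation=cv2.INTER_CUBIC),(400,421))]))
E
```

```text
s7 [ 1.   -0.49 -1.45 -1.36 -1.3  -0.9 ] -0.749
s8 [1.4  0.31 0.16 0.12 0.1  0.14] 0.373
now [1.79 1.04 1.02 1.04 1.01 0.98] 1.148
18.7833 [ 0.51283755 -0.03843437  0.17033423] [ 16.3 -15.2 -10.7] [ 3.47 -2.44  0.51]
```

View pics/end.png

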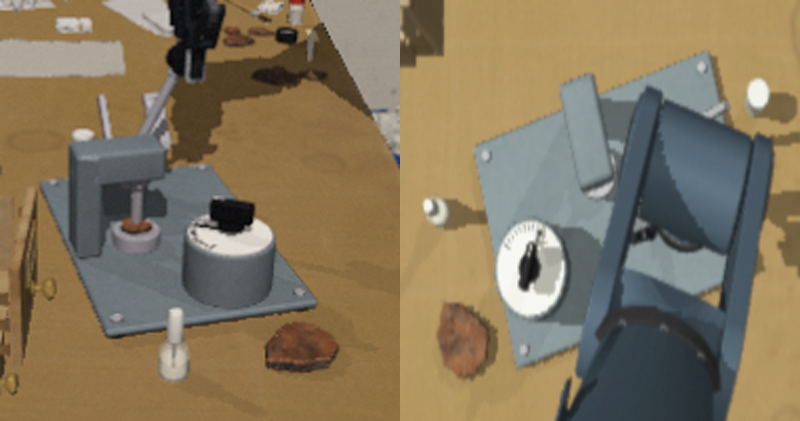

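The end picture shows the lever held forward, the catch out at (155,110), and the peak pointer ridden up the scale, with the knob bar at (530,262) in the top view. The bottle, vial and sherd are where they started. I hand in.

```bash
python3 -c "
from station import manip
print(manip.sign_off())"
```

```text
the job is handed in; nothing more can be done
None
```

I did the three steps in the order asked and handed the job in at about 18.8 s, with the gripper still holding the lever at its front stop. The hand-in reported no verdict.

- **Peak pointer:** I turned the knob counter-clockwise until the torque jumped to 1 N m at the zero stop. The picture showed the pointer on the zero tick.
- **Catch:** I pushed the tab until the force rose to about 11 N. The tab tip then sat on the predicted outer-stop position.
- **Lever:** I pulled it by the grip until the force rose to 16 N and the rod moved less than 0.1 px. Through a 1 s hold the pose and force did not change. The peak pointer had ridden up the scale.
- **Loose objects:** In the final picture the bottle, vial and loose sherd look unmoved.

**Disagreements:**
- **Lever angle:** From my pose fit the camera put the stopped lever at about 0.47 rad forward, against the stated 0.45 rad. I took that as calibration error.
- **Early reading:** At first I thought the pads were slipping at the stop. A measurement of the rod showed the lever was still moving, so I pulled further.
- **Grip:** I closed on the lever grip slightly off centre. This left a steady side force of about 15 N on the tool, and I did not correct it.

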